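# Point out the unlabelled carton and its tray

## Robot

A 6-joint arm with a two-finger parallel gripper is mounted at the origin on the work surface. World frame = base frame: x ahead of the robot, y to its left, z up, the work surface at z = 0. Lengths are in m, angles in rad, forces in N, time in s.
With the tool pointing down it reaches from about 0.2 to 0.875 m from the base axis. Payload 3.4 kg.
Tool frame: the origin (TCP) lies at the centre of the arm's flange, where the gripper is bolted on; the fingertips stand 199 mm ahead of it and the grasp point (between the pads) lies 180 mm ahead of it; x points along the fingers, z is the direction in which the jaws open and shut, and the axes are right-handed (so a half turn about x gives the same grasp; the last joint's range is limited). The gripper opens to 94 mm and grips with 3 to 60 N. Pads are 16 mm wide; open, the fingers measure 119 mm over their backs; the gripper's body (75 mm by 177 mm) begins 78 mm behind the grasp point.
Start: joints at [1.152, 0.276, 1.505, -0, 1.361, -0.121], TCP at [0.169, 0.55, 0.405] pointing down, gripper open.
Joint ranges: [-2.89, 2.89], [-0.75, 2.08], [0.22, 2.7], [-1.18, 4.32], [0.11, 2.71], [-2.7, 2.7]. Speed limits (rad/s): [2.57, 2.57, 3.14, 3.14, 3.14, 3.14].

## Interface

Orientations are given as a unit quaternion [w, x, y, z].
In Python, from workcell import manip gives the robot as it stands.
- The arm moves only by the tool move_arm, never from a script. Its argument "series" is a list of rows, each a list of 2 entries, a list of its own where there are three numbers: the shift along the tool's x, y, z in cm, then the turn, a rotation vector about the tool's x, y, z in degrees. A call has 1 to 20 rows; each row shifts and turns the commanded pose from where the row before left it, along the tool's axes as they then stand; what a row does not reach is not made up. A row lasts 1/10 s, in which the tool goes at most 50 mm and 8.59 degrees, less where a joint would pass 70% of its speed; a pose out of reach is approached as far as the arm can. A call is refused whole if a number of a shift passes 5 or a number of a turn 8.59, either way. A call with a gripper value outside its range is refused whole. "grip" is the closure, from -1 (fully open) to 1 (shut), set as the call begins (left out, the last holds). The fingers move at their own pace and stop on an object; "force" is the grip in N (left out, the last holds). Time passes only in rows, so rows that do not move let the fingers close. It gives the time, the measured TCP pose, the force and the opening at its end, in the units of the state.
- manip.read_state(): the state, without advancing time (a new reading comes with each control period).
- manip.grab_frame(name): name is "side" or "top" or "wrist"; returns the picture (384x512x3 uint8, red, green, blue); there is no depth.
- manip.camera_model(name): a dict with "intrinsics" (3x3 intrinsics, pixels), "origin" and "attitude" of the camera in the world. Camera axes: x right, y down, z forward; pixel columns grow to the right and rows downward; lengths in m; the calibration is good to about 2 mm. A picture is of the moment at which its call begins: read the wrist's pose just before it. camera_model takes no time and is no camera call; for the wrist camera it gives the pose at the moment of the call.
- manip.job_done(): hands the job in, once; it reports no verdict.
The state is a dict: "clock": time; "joints": joint angles; "qvel": joint speeds; "tau": joint torques, N m; "tool_pos": TCP position; "tool_rot": TCP orientation; "ft_force": force on the tool from outside, world axes, zero at the start; "torque": the same for the moment, N m; "gripper_width": finger opening in m.
Only numpy, scipy, OpenCV 4.12 (cv2) and the standard library are available. Lean on these libraries where they do the work, as an engineer would, in place of code of your own. Each camera call takes 0.05 s, during which the arm holds its last target.

## Task

Show the sorting camera where the unlabelled parcel belongs: with the fingertips 2 to 3 cm above it and without touching it, point down at the middle of the brown carton that has no white label and stay still there for two seconds, then point in the same way at the middle of the open top of the blue tray for two seconds. Then press the green button all the way down to confirm, let it go and move clear. Do not touch the cartons, trays, glue stick or box cutter, do not bring the fingertips down close over a labelled carton or the yellow tray, and leave the red button unpressed.

Things in the scene. Friction and masses are not known exactly. Their poses are not given: they have to be found in the camera images.
- plain_carton: Brown closed cardboard carton, loose, 120 (its x) x 85 (its y) x 70 mm high, 0.25 to 0.5 kg, standing flat; origin at the centre of its underside, z up, so its top is 70 mm above the origin. The only carton with NO white label on top (only a pale strip of tape along its x). This is the carton to point at. The three cartons trade places from start to start.
- labelled_carton_a: Brown closed cardboard carton, loose, 120 (its x) x 85 (its y) x 70 mm high, 0.25 to 0.5 kg, standing flat; origin at the centre of its underside, z up, so its top is 70 mm above the origin. Has a white label with a black bar code on top. Not to be touched or pointed at.
- labelled_carton_b: Brown closed cardboard carton, loose, 120 (its x) x 85 (its y) x 70 mm high, 0.25 to 0.5 kg, standing flat; origin at the centre of its underside, z up, so its top is 70 mm above the origin. Has a white label with a black bar code on top. Not to be touched or pointed at.
- blue_tray: Blue open-topped plastic tray, fixed and empty, outside 160 (its x) x 130 (its y) x 60 mm high, walls 4 mm; origin at the centre of its underside, z up, so its rim and open top are 60 mm above the origin. The second thing to point at: just above the middle of its open top, at rim height plus 2 to 3 cm, not down inside. Trades places with the yellow tray.
- yellow_tray: Yellow open-topped plastic tray, the same size and frame as the blue one, fixed. Not to be pointed at.
- green_button_top (a point): Centre of the top face of the green round push button, 36 mm across, facing up on its own round grey housing (52 mm across, 12 mm high) fixed to the bench; the top face is 22 mm above the bench; z up. It is pressed straight down. Trades places with the red button.
- green_button (a joint): Travel of the green button: 0 up, 0.006 m fully down; a spring returns it; fully down takes about 5 N, then it meets a hard stop.
- red_button_top (a point): Centre of the top face of the red round push button, 36 mm across, facing up on its own round grey housing (52 mm across, 12 mm high) fixed to the bench; the top face is 22 mm above the bench, at least 90 mm from the green one, centre to centre; z up.
- red_button (a joint): Travel of the red button, same as the green one's: 0 up. It must stay up.
- cutter: Yellow box cutter lying flat, 155 x 22 x 18 mm; origin at the centre of its handle's underside. Bystander.
- glue_stick: Glue stick standing upright, white with an orange cap, 27 mm across and 87 mm tall, between the cartons and the trays; origin at the centre of its underside. Easily knocked over. Bystander.

How it is judged:
On the way, in this order (a step that is already met when the one before it is completed fails the run):
1. the fingertips dwell just above the middle of the unlabelled carton (horizontal distance between the grasp point and plain_carton below 0.03 m and z of the grasp point in the frame of plain_carton between 0.085 and 0.145 m), for 1.5 s.
2. the fingertips dwell just above the middle of the blue tray's open top (horizontal distance between the grasp point and blue_tray below 0.03 m and z of the grasp point in the frame of blue_tray between 0.07 and 0.135 m), for 1.5 s.
3. the green button is pressed down (value of joint green_button above 0.0045 m), for 0.05 s.
At the end, for the whole second after the job is handed in: The green button is up again (under 1.5 mm) after its press, the red one is up, and all three cartons and the glue stick and cutter stand within 10 mm of where they began, at rest (value of joint each of green_button, red_button below 0.0015 m and distance of each of plain_carton, labelled_carton_a, labelled_carton_b, cutter, glue_stick from where it was at the start of the episode below 0.01 m and linear speed of each of plain_carton, labelled_carton_a, labelled_carton_b below 0.02 m/s); the robot touches nothing.
It fails at once if a carton, a tray, the glue stick or the cutter is touched (over 0.5 N) (contact force between any of the fingers, the arm and plain_carton above 0.5 N or contact force between any of the fingers, the arm and labelled_carton_a above 0.5 N or contact force between any of the fingers, the arm and labelled_carton_b above 0.5 N or contact force between any of the fingers, the arm and blue_tray above 0.5 N or contact force between any of the fingers, the arm and yellow_tray above 0.5 N or contact force between any of the fingers, the arm and cutter above 0.5 N or contact force between any of the fingers, the arm and glue_stick above 0.5 N).
It fails at once if a carton, the glue stick or the cutter is lifted, pushed or knocked (moved over 10 mm) (distance of any of plain_carton, labelled_carton_a, labelled_carton_b, cutter, glue_stick from where it was at the start of the episode above 0.01 m).
It fails at once if the fingertips are brought down close over the middle of a labelled carton or the yellow tray (grasp point within 30 mm sideways and under 50 mm above its top) ((horizontal distance between the grasp point and labelled_carton_a below 0.03 m and z of the grasp point in the frame of labelled_carton_a below 0.12 m) or (horizontal distance between the grasp point and labelled_carton_b below 0.03 m and z of the grasp point in the frame of labelled_carton_b below 0.12 m) or (horizontal distance between the grasp point and yellow_tray below 0.03 m and z of the grasp point in the frame of yellow_tray below 0.11 m)).
It fails at once if the red button is pressed (value of joint red_button above 0.002 m).
It also fails if it takes over 61 s, if anything falls off the work surface, if the arm or the gripper's body presses on something with over 40 N, if the wrist force passes 120 N, or if a joint passes its speed limit or range.

## Working session

There is one attempt and no reset: what is moved stays moved. The work goes in short steps, Python scripts to look and compute and a tool call to move; the robot and the scene stay as the last step left them, time stands still between calls to the robot, and variables do not carry over. Pictures are saved under pics/ and viewed, and the job is handed in when it is done.

Besides the shell and the picture viewer there is one more tool, called as name([rows], argument=value, ...), one row to a line, values as JSON. move_arm: Moves the arm, as the interface text tells. Its arguments: {"type":"object","properties":{"series":{"type":"array"},"grip":{"type":"number"},"force":{"type":"number"}},"required":["series"]}

```bash
mkdir -p pics
python3 - <<'E'
from workcell import manip
import cv2
s=manip.read_state();print(s)
for n in("top","side"):
    cv2.imwrite(f"pics/{n}0.png",manip.grab_frame(n)[:,:,::-1]);print(n,manip.camera_model(n))
E
```

```text
{'clock': 0.0, 'joints': array([ 1.15198579e+00,  2.76538674e-01,  1.50608815e+00, -5.55451379e-05,
        1.36073328e+00, -1.20979617e-01]), 'qvel': array([-0.00032664,  0.00210149,  0.00178385,  0.00025204, -0.00154813,
        0.00032117]), 'tau': array([ 1.39103167e-04, -4.04586267e+01, -2.37228513e+01,  7.02732336e-02,
        3.42954684e-02, -9.94673246e-05]), 'tool_pos': array([0.16864594, 0.5494819 , 0.4038545 ]), 'tool_rot': array([ 0.56811224, -0.42061135,  0.56918067,  0.41996183]), 'ft_force': array([ 0.41903326,  0.03846486, -0.02711315]), 'torque': array([ 0.02653857,  0.0183846 , -0.03831786]), 'gripper_width': 0.09363967442868436}
top {'intrinsics': array([[398.61582401,   0.        , 251.69163669],
       [  0.        , 398.61582401, 192.21982087],
       [  0.        ,   0.        ,   1.        ]]), 'origin': array([ 0.49739051, -0.04500785,  0.84623333]), 'attitude': array([ 0.03167177, -0.70189938,  0.71136111, -0.01730697])}
side {'intrinsics': array([[459.04118095,   0.        , 257.61866768],
       [  0.        , 459.04118095, 189.42080306],
       [  0.        ,   0.        ,   1.        ]]), 'origin': array([0.21328748, 0.47218904, 0.8005997 ]), 'attitude': array([ 0.09228725, -0.26712526,  0.9048433 , -0.3184113 ])}
```

View pics/top0.png

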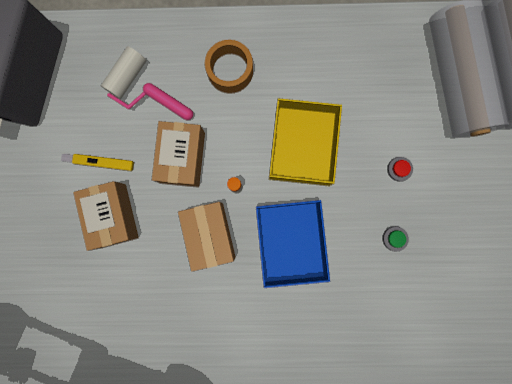

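View pics/side0.png

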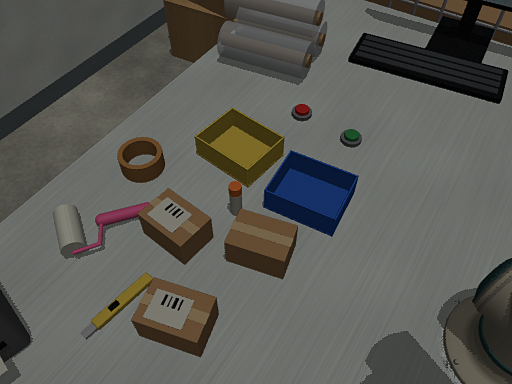

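The top view shows the plain carton near (206,236), the blue tray near (293,243), the green button at (397,239), red at (401,168) and the glue stick at (235,184). I'll measure them next.

```bash
cat > h.py <<'E'
from workcell import manip
import numpy as np, cv2
from scipy.spatial.transform import Rotation as R
def rot(q): return R.from_quat([q[1],q[2],q[3],q[0]])
def ray(n,uv,z):
    c=manip.camera_model(n);d=rot(c["attitude"]).apply(np.linalg.inv(c["intrinsics"])@[uv[0],uv[1],1]);o=c["origin"]
    return o+d*(z-o[2])/d[2]
E
python3 - <<'E'
from h import *
np.set_printoptions(precision=4,suppress=True)
def big(mask,k=1):
    mask=cv2.morphologyEx(mask,cv2.MORPH_OPEN,np.ones((3,3)))
    cs,_=cv2.findContours(mask,cv2.RETR_EXTERNAL,cv2.CHAIN_APPROX_NONE)
    return sorted(cs,key=cv2.contourArea)[::-1][:k]
for n in("top","side"):
    im=cv2.imread(f"pics/{n}0.png");hsv=cv2.cvtColor(im,cv2.COLOR_BGR2HSV)
    def rep(nm,lo,hi,z,k=1):
        for c in big(cv2.inRange(hsv,lo,hi),k):
            r=cv2.minAreaRect(c);m=cv2.moments(c);ct=(m['m10']/m['m00'],m['m01']/m['m00'])
            P=np.array([ray(n,p,z)for p in cv2.boxPoints(r)])
            print(n,nm,np.round(ct,1),cv2.contourArea(c),"centroid",ray(n,ct,z),"rectc",ray(n,r[0],z)[:2],"sides",np.linalg.norm(P[1]-P[0]),np.linalg.norm(P[2]-P[1]))
            print("   ",P[:,:2].tolist() if 0 else P[:,:2].ravel())
    rep("blue",(100,120,40),(130,255,255),.06)
    rep("green",(60,100,40),(90,255,255),.022)
    rep("red",(0,200,100),(4,255,255),.022)
    rep("orange",(5,200,150),(12,255,255),.087)
    rep("yellow",(20,150,60),(32,255,255),.06,2)
    rep("brown",(8,70,60),(18,190,255),.07,5)
E
```

```text
top blue [292.3 243.6] 5256.0 centroid [ 0.4503 -0.1075  0.06  ] rectc [ 0.4504 -0.1078] sides 0.13063943066328457 0.1587202737347345
    [ 0.5247 -0.0364  0.5357 -0.1665  0.3774 -0.1781  0.3662 -0.0498]
top green [397.  238.7] 213.0 centroid [ 0.4554 -0.324   0.022 ] rectc [ 0.4548 -0.324 ] sides 0.032464033733756975 0.03247007867953471
    [ 0.4713 -0.3084  0.4709 -0.3409  0.4384 -0.3396  0.4388 -0.3072]
top red [401.7 167.8] 189.5 centroid [ 0.601  -0.3392  0.022 ] rectc [ 0.6015 -0.3398] sides 0.032843734044086685 0.03119147376057803
    [ 0.6174 -0.324   0.6169 -0.3568  0.5857 -0.3556  0.5862 -0.3228]
top yellow [304.9 141.6] 5053.5 centroid [ 0.6515 -0.1366  0.06  ] rectc [ 0.6515 -0.137 ] sides 0.16420154639899404 0.12957972814793756
    [ 0.5781 -0.0636  0.7412 -0.0824  0.7256 -0.2111  0.5634 -0.1906]
top yellow [103.9 162.1] 452.0 centroid [0.6167 0.266  0.06  ] rectc [0.6175 0.2688] sides 0.01927104731816192 0.12381519658441835
    [0.6165 0.3312 0.6357 0.3291 0.6184 0.2065 0.5994 0.2088]
top brown [205.6 235.9] 2628.0 centroid [0.4675 0.0611 0.07  ] rectc [0.4677 0.061 ] s
[... 2185 characters left out ...]
1233] sides 0.09190522355891867 0.13728016136877708
    [0.6911 0.1587 0.7042 0.0678 0.5684 0.088  0.5632 0.1728]
side brown [139.  152.7] 1069.0 centroid [0.8012 0.0332 0.07  ] rectc [0.8016 0.0328] sides 0.0985833026583943 0.09337207799338945
    [ 0.8752  0.0238  0.7926 -0.0299  0.7321  0.0413  0.8102  0.0919]
side brown [257.  244.6] 922.0 centroid [0.4587 0.0899 0.07  ] rectc [0.4594 0.0897] sides 0.03535795622514333 0.12205839934414688
    [0.5131 0.1194 0.5252 0.0862 0.406  0.0602 0.397  0.0931]
side brown [266.1 223. ] 777.0 centroid [0.4703 0.0397 0.07  ] rectc [0.4717 0.0403] sides 0.03779966887551613 0.12534734760399766
    [0.5247 0.0745 0.5394 0.0397 0.4187 0.0061 0.4074 0.0409]
```

```bash
cat >> h.py <<'E'
def go(t):
    s=manip.read_state();r=rot(s["tool_rot"]);d=np.array(t)-s["tool_pos"]
    print("clock",s["clock"],"pos",s["tool_pos"].round(4),"err",d.round(4),"tool cm",(r.inv().apply(d)*100).round(2),"\naxes",r.as_matrix().round(3).tolist(),s["joints"].round(2),s["ft_force"].round(2))
E
python3 -c "
from h import *
go([.4665,.0615,.375]);print(ray('top',(235,184),.087))"
```

```text
clock 0.1 pos [0.1686 0.5495 0.4039] err [ 0.2979 -0.488  -0.0289] tool cm [  2.94 -42.79 -37.91] 
axes [[-0.001, -0.956, 0.293], [-0.001, 0.293, 0.956], [-1.0, 0.0, -0.002]] [ 1.15  0.28  1.51 -0.    1.36 -0.12] [-0.1  -0.03 -0.9 ]
[0.56640563 0.00184557 0.087     ]
```

move_arm([
  [[0.1,-1,-0.9],[0,0,0]],
  [[0.1,-2.2,-2],[0,0,0]],
  [[0.1,-2.2,-2],[0,0,0]],
  [[0.1,-2.2,-2],[0,0,0]],
  [[0.1,-2.2,-2],[0,0,0]],
  [[0.1,-2.2,-2],[0,0,0]],
  [[0.1,-2.2,-2],[0,0,0]],
  [[0.1,-2.2,-2],[0,0,0]],
  [[0.1,-2.2,-2],[0,0,0]],
  [[0.1,-2.2,-2],[0,0,0]],
  [[0.1,-2.2,-2],[0,0,0]],
  [[0.1,-2.2,-2],[0,0,0]],
  [[0.1,-2.2,-2],[0,0,0]],
  [[0.1,-2.2,-2],[0,0,0]],
  [[0.1,-2.2,-2],[0,0,0]],
  [[0.1,-2.2,-2],[0,0,0]],
  [[0.1,-2.2,-2],[0,0,0]],
  [[0.1,-2.2,-2],[0,0,0]],
  [[0,-2.2,-1.6],[0,0,0]],
  [[0,-2,-1],[0,0,0]],
], grip=1)

```text
clock: 2.1
tool_pos: [0.4657, 0.0641, 0.3864]
tool_rot: [0.569, -0.42, 0.569, 0.42]
ft_force: [1.2, 0.2, 0.3]
gripper_width: 0.0004
```

```bash
python3 -c "
from h import *
go([.4665,.0615,.295]);cv2.imwrite('pics/w1.png',manip.grab_frame('wrist')[:,:,::-1])"
```

```text
clock 2.1 pos [0.4657 0.0641 0.3864] err [ 0.0008 -0.0026 -0.0914] tool cm [ 9.14 -0.16 -0.22] 
axes [[-0.001, -0.956, 0.295], [-0.001, 0.295, 0.956], [-1.0, 0.001, -0.001]] [-0.01  0.13  1.75 -0.    1.27 -1.28] [1.16 0.19 0.28]
```

View pics/w1.png

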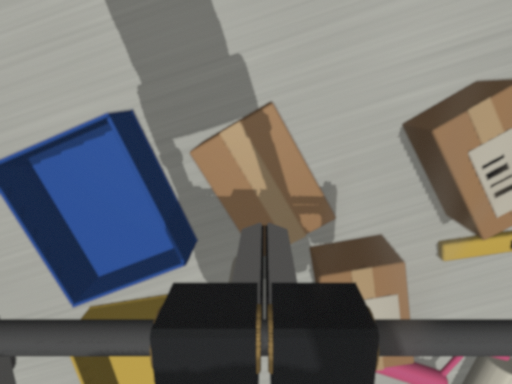

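The wrist view shows the unlabelled carton at (262,172) just ahead of the closed fingertips at (265,235), with the blue tray on the left and the glue stick hidden. I'll descend and hold for 2.2 s.

move_arm([
  [[1,0,0],[0,0,0]],
  [[1,-0.1,-0.1],[0,0,0]],
  [[1,0,0],[0,0,0]],
  [[1,0,0],[0,0,0]],
  [[1,0,0],[0,0,0]],
  [[1,0,0],[0,0,0]],
  [[1,0,0],[0,0,0]],
  [[1,0,0],[0,0,0]],
  [[0.5,0,0],[0,0,0]],
  [[0.5,0,0],[0,0,0]],
])

```text
clock: 3.15
tool_pos: [0.4667, 0.065, 0.2961]
tool_rot: [0.569, -0.42, 0.569, 0.42]
ft_force: [1.2, -0.3, -1.2]
gripper_width: 0.0008
```

```bash
python3 -c "
from h import *
go([.4665,.0615,.295]);cv2.imwrite('pics/s2.png',manip.grab_frame('side')[:,:,::-1])"
```

```text
clock 3.15 pos [0.4667 0.065  0.2961] err [-0.0002 -0.0035 -0.0011] tool cm [ 0.11 -0.08 -0.34] 
axes [[-0.0, -0.956, 0.293], [0.0, 0.293, 0.956], [-1.0, 0.0, 0.0]] [-0.01  0.21  1.89  0.    1.04 -1.28] [ 1.24 -0.32 -1.19]
```

View pics/s2.png

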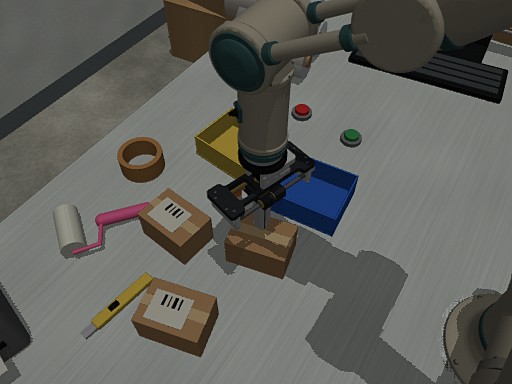

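The side view shows the fingertips near (264,228), just above the middle of the plain carton. I'll make a small correction, then hold.

move_arm([
  [[0.1,-0.1,-0.3],[0,0,0]],
  [[0,0,0],[0,0,0]],
  [[0,0,0],[0,0,0]],
  [[0,0,0],[0,0,0]],
  [[0,0,0],[0,0,0]],
  [[0,0,0],[0,0,0]],
  [[0,0,0],[0,0,0]],
  [[0,0,0],[0,0,0]],
  [[0,0,0],[0,0,0]],
  [[0,0,0],[0,0,0]],
  [[0,0,0],[0,0,0]],
  [[0,0,0],[0,0,0]],
  [[0,0,0],[0,0,0]],
  [[0,0,0],[0,0,0]],
  [[0,0,0],[0,0,0]],
  [[0,0,0],[0,0,0]],
  [[0,0,0],[0,0,0]],
  [[0,0,0],[0,0,0]],
  [[0,0,0],[0,0,0]],
  [[0,0,0],[0,0,0]],
])

```text
clock: 5.2
tool_pos: [0.4667, 0.0618, 0.2956]
tool_rot: [0.569, -0.42, 0.569, 0.42]
ft_force: [0.2, -0.7, -0.3]
gripper_width: 0.0006
```

move_arm([
  [[0,0,0],[0,0,0]],
  [[0,0,0],[0,0,0]],
  [[0,0,0],[0,0,0]],
  [[0,0,0],[0,0,0]],
])

```text
clock: 5.6
tool_pos: [0.4667, 0.0618, 0.2957]
tool_rot: [0.569, -0.42, 0.569, 0.42]
ft_force: [0.7, 0.3, 0.5]
gripper_width: 0.0006
```

```bash
python3 -c "
from h import *
go([.450,-.107,.345])"
```

```text
clock 5.6 pos [0.4667 0.0618 0.2957] err [-0.0167 -0.1688  0.0493] tool cm [ -4.94  -3.36 -16.63] 
axes [[0.0, -0.956, 0.293], [0.0, 0.293, 0.956], [-1.0, -0.0, 0.0]] [-0.02  0.21  1.89  0.    1.04 -1.29] [0.65 0.3  0.5 ]
```

Up 5 cm, across, and down 6 cm to z = 0.285.

move_arm([
  [[-1,0,0],[0,0,0]],
  [[-2,0,0],[0,0,0]],
  [[-2,0,0],[0,0,0]],
  [[0,-0.4,-1.6],[0,0,0]],
  [[0,-0.4,-2],[0,0,0]],
  [[0,-0.4,-2],[0,0,0]],
  [[0,-0.4,-2],[0,0,0]],
  [[0,-0.4,-2],[0,0,0]],
  [[0,-0.4,-2],[0,0,0]],
  [[0,-0.4,-2],[0,0,0]],
  [[0,-0.3,-1.5],[0,0,0]],
  [[0,-0.3,-1.5],[0,0,0]],
  [[0,0,0],[0,0,0]],
  [[1,0,0],[0,0,0]],
  [[1,0,0],[0,0,0]],
  [[1,0,0],[0,0,0]],
  [[1,0,0],[0,0,0]],
  [[1,0,0],[0,0,0]],
  [[0.5,0,0],[0,0,0]],
  [[0.5,0,0],[0,0,0]],
])

```text
clock: 7.6
tool_pos: [0.4505, -0.1067, 0.285]
tool_rot: [0.569, -0.42, 0.569, 0.421]
ft_force: [1.0, 0.5, -0.3]
gripper_width: 0.0007
```

```bash
python3 -c "
from h import *
go([.450,-.107,.284]);cv2.imwrite('pics/s3.png',manip.grab_frame('side')[:,:,::-1])"
```

```text
clock 7.6 pos [ 0.4505 -0.1067  0.285 ] err [-0.0005 -0.0003 -0.001 ] tool cm [ 0.1   0.04 -0.04] 
axes [[-0.0, -0.956, 0.293], [0.0, 0.293, 0.956], [-1.0, 0.001, 0.0]] [-0.38  0.21  1.92  0.    1.01 -1.66] [ 0.99  0.52 -0.34]
```

View pics/s3.png

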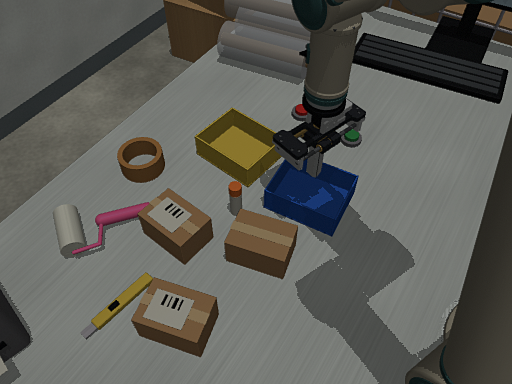

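The side view shows the fingertips near (315,175), above the middle of the blue tray. The cartons and glue stick haven't moved. I'll hold here.

move_arm([
  [[0,0,0],[0,0,0]],
  [[0,0,0],[0,0,0]],
  [[0,0,0],[0,0,0]],
  [[0,0,0],[0,0,0]],
  [[0,0,0],[0,0,0]],
  [[0,0,0],[0,0,0]],
  [[0,0,0],[0,0,0]],
  [[0,0,0],[0,0,0]],
  [[0,0,0],[0,0,0]],
  [[0,0,0],[0,0,0]],
  [[0,0,0],[0,0,0]],
  [[0,0,0],[0,0,0]],
  [[0,0,0],[0,0,0]],
  [[0,0,0],[0,0,0]],
  [[0,0,0],[0,0,0]],
  [[0,0,0],[0,0,0]],
  [[0,0,0],[0,0,0]],
  [[0,0,0],[0,0,0]],
  [[0,0,0],[0,0,0]],
  [[0,0,0],[0,0,0]],
])

```text
clock: 9.65
tool_pos: [0.4505, -0.1069, 0.2857]
tool_rot: [0.569, -0.42, 0.569, 0.42]
ft_force: [0.4, -0.1, 0.6]
gripper_width: 0.0005
```

move_arm([
  [[0,0,0],[0,0,0]],
  [[0,0,0],[0,0,0]],
  [[0,0,0],[0,0,0]],
  [[0,0,0],[0,0,0]],
])

```text
clock: 10.05
tool_pos: [0.4505, -0.1069, 0.2856]
tool_rot: [0.569, -0.42, 0.569, 0.42]
ft_force: [0.4, -0.1, -0.9]
gripper_width: 0.0004
```

```bash
python3 -c "
from h import *
go([.454,-.323,.335])"
```

```text
clock 10.05 pos [ 0.4505 -0.1069  0.2856] err [ 0.0035 -0.2161  0.0494] tool cm [ -4.94  -6.68 -20.56] 
axes [[-0.0, -0.956, 0.293], [0.0, 0.293, 0.956], [-1.0, 0.0, 0.0]] [-0.38  0.21  1.92  0.    1.01 -1.66] [ 0.41 -0.07 -0.87]
```

move_arm([
  [[-1,0,0],[0,0,0]],
  [[-2,0,0],[0,0,0]],
  [[-2,0,0],[0,0,0]],
  [[0,-0.7,-2],[0,0,0]],
  [[0,-0.7,-2],[0,0,0]],
  [[0,-0.7,-2],[0,0,0]],
  [[0,-0.7,-2],[0,0,0]],
  [[0,-0.7,-2],[0,0,0]],
  [[0,-0.7,-2],[0,0,0]],
  [[0,-0.7,-2],[0,0,0]],
  [[0,-0.7,-2],[0,0,0]],
  [[0,-0.7,-2],[0,0,0]],
  [[0,-0.4,-1.5],[0,0,0]],
  [[0,0,-1],[0,0,0]],
  [[0,0,0],[0,0,0]],
  [[2,0,0],[0,0,0]],
  [[2,0,0],[0,0,0]],
  [[2,0,0],[0,0,0]],
  [[1,0,0],[0,0,0]],
  [[1,0,0],[0,0,0]],
])

```text
clock: 12.05
tool_pos: [0.4544, -0.3219, 0.2552]
tool_rot: [0.569, -0.42, 0.568, 0.421]
ft_force: [-0.5, -1.2, 0.2]
gripper_width: 0.0006
```

```bash
python3 -c "
from h import *
go([.454,-.323,.227]);cv2.imwrite('pics/s4.png',manip.grab_frame('side')[:,:,::-1]);cv2.imwrite('pics/w4.png',manip.grab_frame('wrist')[:,:,::-1])"
```

```text
clock 12.05 pos [ 0.4544 -0.3219  0.2552] err [-0.0004 -0.0011 -0.0282] tool cm [ 2.82  0.   -0.12] 
axes [[-0.0, -0.956, 0.293], [0.001, 0.293, 0.956], [-1.0, 0.0, 0.001]] [-0.74  0.37  1.76  0.    1.01 -2.02] [-0.5  -1.16  0.24]
```

View pics/s4.png

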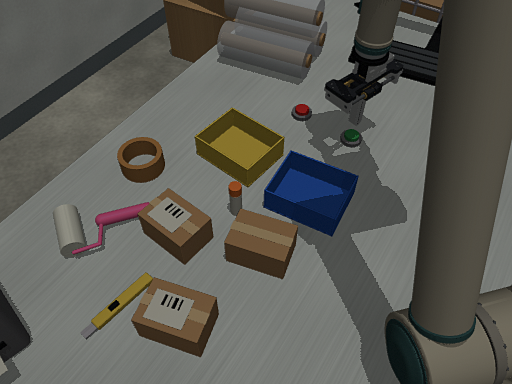

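View pics/w4.png

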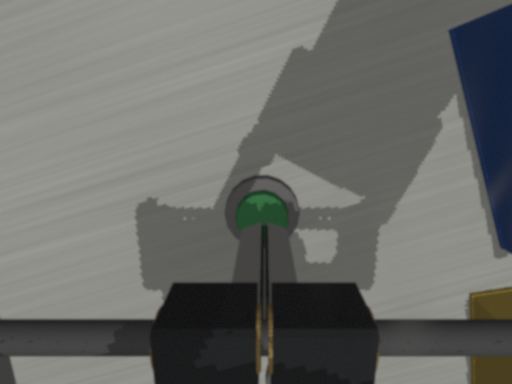

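The wrist view has the green button centred at (262,210) in line with the fingers. The side view shows the tip at (356,123), just above the button at (351,136). I'll press gently.

move_arm([
  [[1,0,0],[0,0,0]],
  [[1,0,0],[0,0,0]],
  [[0.5,0,0],[0,0,0]],
  [[0.3,0,0],[0,0,0]],
  [[0.3,0,0],[0,0,0]],
  [[0.2,0,0],[0,0,0]],
  [[0.2,0,0],[0,0,0]],
  [[0.2,0,0],[0,0,0]],
  [[0.2,0,0],[0,0,0]],
  [[0,0,0],[0,0,0]],
  [[0,0,0],[0,0,0]],
])

```text
clock: 13.25
tool_pos: [0.4545, -0.3226, 0.217]
tool_rot: [0.569, -0.42, 0.569, 0.42]
ft_force: [-0.4, 0.3, 4.5]
gripper_width: 0.0004
```

move_arm([
  [[0.1,0,0],[0,0,0]],
  [[0.1,0,0],[0,0,0]],
  [[0.1,0,0],[0,0,0]],
  [[0,0,0],[0,0,0]],
  [[0,0,0],[0,0,0]],
])

```text
clock: 13.75
tool_pos: [0.4544, -0.3225, 0.2153]
tool_rot: [0.569, -0.421, 0.569, 0.42]
ft_force: [-2.8, 1.7, 13.4]
gripper_width: 0.0004
```

The hard stop is met: 13.4 N, well above the 5 N spring, with z at the expected 0.215. Next I release and move clear.

move_arm([
  [[-0.3,0,0],[0,0,0]],
  [[-0.5,0,0],[0,0,0]],
  [[-1,0,0],[0,0,0]],
  [[-2,0,0],[0,0,0]],
  [[-2,0,0],[0,0,0]],
  [[-2,0,0],[0,0,0]],
  [[-2,0,0],[0,0,0]],
  [[-2,0,0],[0,0,0]],
  [[-2,0,0],[0,0,0]],
  [[-1,0,0],[0,0,0]],
  [[0,0,0],[0,0,0]],
  [[0,0,0],[0,0,0]],
  [[0,0,0],[0,0,0]],
  [[0,0,0],[0,0,0]],
  [[0,0,0],[0,0,0]],
])

```text
clock: 15.25
tool_pos: [0.4543, -0.3225, 0.3608]
tool_rot: [0.569, -0.42, 0.569, 0.421]
ft_force: [-0.7, -0.3, 0.4]
gripper_width: 0.0
```

```bash
python3 -c "
from h import *
go([.454,-.323,.36]);a=manip.grab_frame('side')[:,:,::-1];cv2.imwrite('pics/s5.png',a)
b=cv2.imread('pics/side0.png');d=cv2.absdiff(a.copy(),b).max(2);print((d[165:,:215]>30).sum())"
```

```text
clock 15.25 pos [ 0.4543 -0.3225  0.3608] err [-0.0003 -0.0005 -0.0008] tool cm [ 0.08  0.01 -0.06] 
axes [[-0.001, -0.956, 0.293], [0.001, 0.293, 0.956], [-1.0, 0.001, 0.001]] [-0.74  0.28  1.61  0.    1.25 -2.02] [-0.74 -0.32  0.43]
0
```

View pics/s5.png

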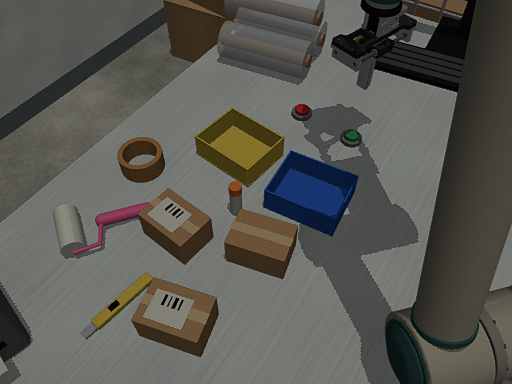

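The gripper is clear. Both buttons are up, at (302,111) and (351,136), and nothing else in the scene has moved.

```bash
python3 -c "
from workcell import manip
print(manip.job_done())"
```

```text
the job is handed in; nothing more can be done
None
```

I carried out all three steps in order and handed the job in at about 15 s. `job_done` gives no verdict, so success is judged only from my own checks.

- **Unlabelled carton:** I held over its middle for more than 2.2 s, with the fingertips about 2.6 cm above its top. The grasp point was within about 2 mm of the measured centre.
- **Blue tray:** I held over the middle of its open top for 2.4 s, with the fingertips about 2.6 cm above the rim. It was likewise within about 2 mm of the centre.
- **Green button:** I pressed it to its hard stop, where the force read 13.4 N against the roughly 5 N needed. The fingertips ended about 6 mm below its rest height. I then let go and rose about 14.5 cm clear.

The final side view showed both buttons up and the arm clear, with the force reading close to zero. In that view, the part showing the two labelled cartons and the cutter had no pixels that differed noticeably from the start. I compared the plain carton and the glue stick by eye only, and they looked unmoved.

The first press attempt reached only 4.5 N and had not clearly met the stop, so I pressed about 2 mm further. No check failed. The top and side cameras put the green button about 5 mm apart, and I aimed close to the top-camera value.

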